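# Tare the bench scale through its sunken key

## Task

Tare the bench scale: with the fingertips push the green-tabbed shutter fully open, towards the pan, then reach down into the well it uncovers and press the sunken green key to the bottom, keeping it down for about two seconds, and finally push the same shutter fully shut over the well again. Only push and press; leave the red-tabbed key and its shutter alone, and leave the tin on the pan and the loose things around the scale where they are.

Things in the scene. Friction and masses are not known exactly. Their poses are not given: they have to be found in the camera images.
- scale: grey bench scale, 300 mm deep (x) x 210 wide (y), fixed to the bench. Origin: centre of its underside on the bench; +x from its front (two key modules) to its back (steel pan, whose top is 64 mm above the bench, at x 32 to 144 mm). Its top behind the modules is 58 mm above the bench from x = -9 mm on.
- tare_module: fixed grey block 124 mm (x) x 88 (y) x 38 (z) on the front of the scale, the one with the GREEN tab and green key; it may be the left or the right of the two. Origin: centre of its underside, 24 mm above the bench; x points towards the pan, axes as the scale's. Two rails run along x at y = +-38 mm, tops 43 mm above the origin.
- cancel_module: an identical fixed block beside it, with a RED tab and a red key, same frame; to be left alone
- tare_tab (a point): top centre of the green tab on the tare module's shutter: a rigid bar 8 mm along x, 44 along y, 15 high; its top is 56.5 mm above the module's origin, the shutter plate it stands on has its top at 41.5 mm. The tab is at x = -45 mm in the module's frame with the shutter shut, +13 mm fully open.
- cancel_tab (a point): the same point of the red tab on the other shutter, to be left alone
- tare_shutter (a joint): slide of the green-tabbed shutter along the module's +x, in m: 0 shut (plate centred over the well), 0.058 fully open (well clear); starts 0 to 0.014. The plate is 62 mm (x) x 69 (y) x 3 thick, and its tab is 14 mm nearer the front than its centre. It has about 1.5 N of friction and stays where it is left, with hard stops at both ends.
- tare_key (a joint): travel of the green key downwards, in m: 0 up, 0.006 at the bottom. It is sprung: about 1.5 N to start it, 5 N at the bottom; it comes back up by itself.
- cancel_key (a joint): travel of the red key, same values; must stay up
- tin: loose blue round tin, 71 mm across, 34 high, standing on the pan. Origin: centre of its underside
- oil_bottle: loose white oil bottle with a spout, 57 mm across, 172 high, standing right of the scale. Origin: centre of its underside
- spanner: loose steel spanner, 30 x 151 x 7 mm, lying on the bench in front of the scale, roughly along its front. Origin: centre of its underside
- tape: loose roll of yellow tape, 62 mm across, 16 high, lying on the bench left of the pan. Origin: centre of its underside
- tare_well (a point): centre of the mouth of the tare module's round vertical well, 52 mm across, at x = -31, y = 0, z = 38 mm of the module's frame. The round green key (30 mm across) stands in the middle of the well, its top 20 mm below the mouth when up and 26 mm when fully down. Only the shutter covers the well.
There are look-alikes about, which are no part of the job. What is shaped like the oil_bottle but blue or purple is not meant.

How it is judged:
By the outcome, as a careful person would: the job done as asked, in the order asked, and still so for the second after the job is handed in, with the robot touching nothing.
It also fails if it takes over 51 s, if anything falls off the work surface, if the arm or the gripper's body presses on something with over 40 N, if the wrist force passes 120 N, or if a joint passes its speed limit or range.

## Robot

A 6-joint arm with a two-finger parallel gripper is mounted at the origin on a cart in front of the work surface, level with it; the furniture and walls round the work are solid. World frame = base frame: x ahead of the robot, y to its left, z up, the work surface at z = 0. Lengths are in m, angles in rad, forces in N, time in s.
With the tool pointing down it reaches from about 0.3 to 0.875 m from the base axis. Payload 4.2 kg.
Tool frame: the origin (TCP) lies at the very end of the fingers, on their centre line; the grasp point (between the pads) lies robot.hold_point_z behind it (robot.hold_point_z is the distance from the TCP to the grasp point, in m); z points along the fingers, y is the line along which they close (so a half turn about z gives the same grasp; the last joint's range is limited). The gripper opens to 85 mm and grips with 20 to 120 N. Pads are 22 mm wide; open, the fingers measure 114 mm over their backs; the gripper's body (76 mm by 85 mm) begins 54 mm behind the grasp point. The pads swing forward as they close: fully open they stand 13 mm farther back than shut.
Start: joints at [-1.341, 0.32, 1.565, -0, 1.257, -0.02], TCP at [0.142, -0.557, 0.231] pointing down, gripper open.
Joint ranges: [-3.11, 3.11], [-0.84, 2.01], [0.21, 2.61], [-1.34, 4.49], [0.05, 2.63], [-2.56, 2.56]. Speed limits (rad/s): [2.57, 2.57, 3.14, 3.14, 3.14, 3.14].

## Interface

Orientations are given as a unit quaternion [w, x, y, z].
In Python, from plant import robot gives the robot as it stands.
- The arm moves only by the tool move_arm, never from a script. Its argument "plan" is one flat list of numbers, 7 for each row, row after row: the shift along the tool's x, y, z scaled (see below), then the turn, a rotation vector about the tool's x, y, z scaled (see below), then the closure in counts, from 0 (fully open) to 255 (shut). In form: [x, y, z, wx, wy, wz, gripper, x, y, z, wx, wy, wz, gripper, ...]. A call has 1 to 5 rows; each row is the pose to reach, as a shift and turn from the pose commanded when the call began, along the tool's axes at that moment, turning the shorter way round; what a row does not reach only later rows make up. The controller multiplies each number of a shift by 1 m and each number of a turn by pi rad. A row lasts 1/12 s, in which the tool goes at most 41.7 mm and 7.16 degrees, less where a joint would pass 70% of its speed; a pose out of reach is approached as far as the arm can. A call with a number of a shift or a turn outside -1 to 1 is refused whole. A call with a gripper value outside its range is refused whole. The fingers move at their own pace and stop on an object; "grip_force" is the grip in N (left out, the last holds). Time passes only in rows, so rows that repeat a pose let the fingers close. It gives the time, the measured TCP pose, the force, the opening and the grip force at its end, in the units of the state.
- robot.sense(): the state, without advancing time (a new reading comes with each control period).
- robot.snapshot(name): name is "scene" or "top" or "wrist"; returns a dict with "image" (420x560x3 uint8, red, green, blue), "camera_matrix" (3x3 intrinsics, pixels), "rvec" (rotation vector, rad) and "tvec" (3), from world to camera coordinates, as OpenCV has them; the wrist camera has in their place "hand_eye" (4x4, takes a point from camera to tool coordinates, whose origin is the TCP and whose axes are the flange's). Camera axes: x right, y down, z forward; pixel columns grow to the right and rows downward; lengths in m; the calibration is good to about 2 mm. The wrist camera is an equidistant fisheye: a pixel r from the principal point sees the ray r / f radians off the axis. A picture is of the moment at which its call begins: read the wrist's pose just before it. There is no depth.
- robot.close_job(): hands the job in; it is judged then, once.
The state is a dict: "time_s": time; "joints": joint angles; "dq": joint speeds; "tau": joint torques, N m; "ee_pos": TCP position; "tool_rot": TCP orientation; "force": force on the tool from outside, world axes, zero at the start; "moment": the same for the moment, N m; "gripper_width": opening from 0.0 (shut) to 1.0 (fully open); "grasp_force": force on a finger pad.
Only numpy, scipy, OpenCV 4.12 (cv2) and the standard library are available. Lean on these libraries where they do the work, as an engineer would, in place of code of your own. Each camera call takes 0.05 s, during which the arm holds its last target. There are 200 camera calls.

## Working session

There is one attempt and no reset: what is moved stays moved. The work goes in short steps, Python scripts to look and compute and a tool call to move; the robot and the scene stay as the last step left them, time stands still between calls to the robot, and variables do not carry over. Pictures are saved under pics/ and viewed, at most 10 in all, crops included, and the job is handed in when it is done.

Besides the shell and the picture viewer there is one more tool, called after "Emit:" in YAML: its name, and indented under it one key for each argument. move_arm: Moves the arm, as the interface text tells. Shifts and turns lie within -1 to 1; 1 stands for 1 m of shift or pi rad of turn. Its arguments: {"type":"object","properties":{"plan":{"type":"array"},"grip_force":{"type":"number"}},"required":["plan"]}

```bash
mkdir -p pics; ls; python3 - <<'E'
from plant import robot
import cv2,numpy as np
print(robot.hold_point_z); s=robot.sense(); print(s)
for n in("scene","top"):
    d=robot.snapshot(n); np.savez(f"{n}.npz",**d); cv2.imwrite(f"pics/{n}.png",d["image"][:,:,::-1])
    print(n,d["camera_matrix"],d["rvec"],d["tvec"])
E
```

```text
pics
0.0187
{'time_s': 0.0, 'joints': array([-1.34100551e+00,  3.20321048e-01,  1.56568104e+00,  3.85673821e-06,
        1.25734779e+00, -1.99934407e-02]), 'dq': array([ 0.000149  , -0.00066975, -0.00045645, -0.00014757,  0.00339187,
        0.00116971]), 'tau': array([-1.18377215e-03, -4.15528893e+01, -2.34166020e+01, -1.60036507e-04,
        8.28404533e-03,  1.75609978e-05]), 'ee_pos': array([ 0.14203777, -0.55670574,  0.23046471]), 'tool_rot': array([-8.73978362e-04,  9.92210801e-01,  1.24567065e-01, -9.01729189e-05]), 'force': array([0.62594145, 0.31251455, 0.72283398]), 'moment': array([-0.03733966,  0.03667137, -0.0111922 ]), 'grasp_force': 0.0, 'gripper_width': 0.9997358357597889}
scene [[392.47386639   0.         279.66384332]
 [  0.         392.47386639 213.09645931]
 [  0.           0.           1.        ]] [ 2.06748754 -0.47115696  0.25081955] [-0.60335382  0.08154659  0.87571328]
top [[492.25949065   0.         283.21189093]
 [  0.         492.25949065 206.6234086 ]
 [  0.           0.           1.        ]] [ 2.12730825 -2.11654208  0.17776945] [-0.23509676  0.5643461   1.07306399]
```

View pics/top.png

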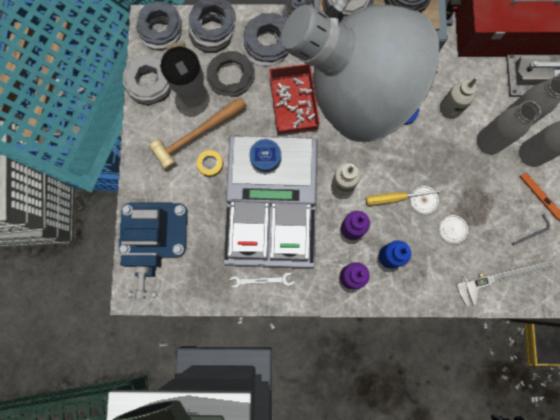

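View pics/scene.png

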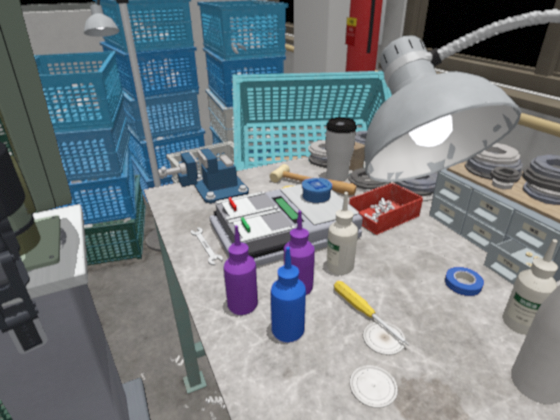

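The top view shows the scale at about (228–316, 137–265). The green tab is at (289, 246) on the right module, and the red tab at (247, 243) on the left. The spanner is at (262, 281), purple bottles at (355, 225) and (355, 275), and the white bottle at (346, 178).

```bash
python3 - <<'E'
import cv2
im=cv2.imread("pics/top.png")[130:290,215:375]
cv2.imwrite("pics/crop.png",cv2.resize(im[60:,:110],None,fx=6,fy=6,interpolation=cv2.INTER_CUBIC)[:600,:660])
E
cat > h.py <<'E'
import cv2,numpy as np
def cam(n):
    d=np.load(f"{n}.npz"); return d["camera_matrix"],d["rvec"],d["tvec"]
def unproj(n,uv,z):
    K,r,t=cam(n); R=cv2.Rodrigues(r)[0]; C=-R.T@t
    v=R.T@np.linalg.solve(K,[uv[0],uv[1],1]); return C+v*(z-C[2])/v[2]
def proj(n,p):
    K,r,t=cam(n); return cv2.projectPoints(np.float64([p]),r,t,K,None)[0].ravel()
E
```

```text
(no output)
```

View pics/crop.png

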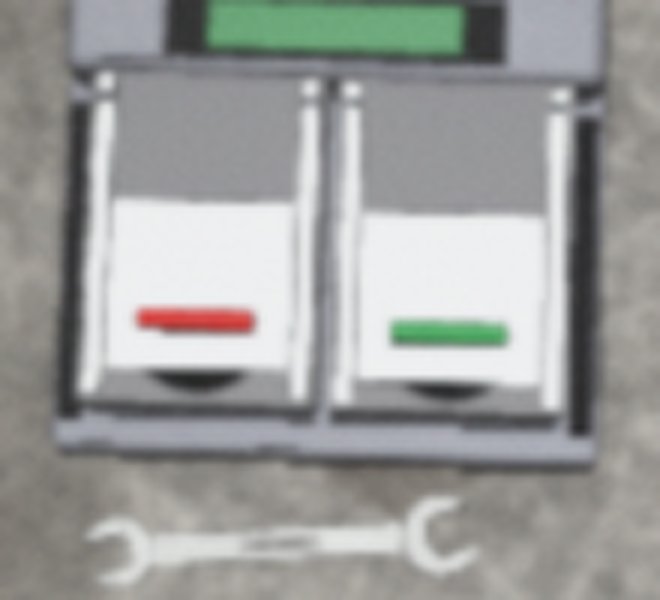

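The crop shows the green tab from (391, 322) to (508, 346), with its plate corners at (362, 211), (546, 214), (546, 384) and (360, 378). The shutter is slightly open. The rails run from (352, 85) to (343, 400) and from (560, 95) to (553, 405).

```bash
python3 - <<'E'
from h import *
K,r,t=cam("top");R=cv2.Rodrigues(r)[0];print("C",-R.T@t)
f=lambda x,y,z:(print((x,y),unproj("top",((x+.5)/6-.5+215,(y+.5)/6-.5+190),z).round(4)))
print("plate");[f(*p,.0655) for p in((362,211),(546,214),(546,384),(360,378))]
print("tab top");[f(*p,.0805) for p in((391,322),(508,324),(508,340),(391,340),(450,332))]
print("rails");[f(*p,.067) for p in((352,85),(343,403),(560,92),(553,408))]
print("scale body top z58 front corners at x=-9");[f(*p,.058) for p in((72,65),(605,80))]
print("scale front bottom");[f(*p,.024) for p in((57,450),(592,465))]
for n,u,z in(("spanner",(262,281),.005),("wbottle cap",(346,172),.17),("purp",(355,218),.17),("tin",(265,152),.098)): print(n,unproj("top",u,z))
print("lamp edge",[unproj("top",u,z).round(3) for u in((365,138),(300,60)) for z in(.2,.4,.6)])
for p in((278,210),(250,228),(287,207),(264,217)): pass
print("scene green tab",unproj("scene",(246,223),.0805))
E
```

```text
C [ 0.36528945 -0.24646342  1.15370826]
plate
(362, 211) [ 0.5214 -0.2142  0.0655]
(546, 214) [ 0.5206 -0.2826  0.0655]
(546, 384) [ 0.4575 -0.2825  0.0655]
(360, 378) [ 0.4593 -0.214   0.0655]
tab top
(391, 322) [ 0.4785 -0.2256  0.0805]
(508, 324) [ 0.4779 -0.2682  0.0805]
(508, 340) [ 0.4721 -0.2682  0.0805]
(391, 340) [ 0.4719 -0.2256  0.0805]
(450, 332) [ 0.4749 -0.2471  0.0805]
rails
(352, 85) [ 0.5688 -0.21    0.067 ]
(343, 403) [ 0.45   -0.2079  0.067 ]
(560, 92) [ 0.5664 -0.2879  0.067 ]
(553, 408) [ 0.4485 -0.285   0.067 ]
scale body top z58 front corners at x=-9
(72, 65) [ 0.5778 -0.1037  0.058 ]
(605, 80) [ 0.5728 -0.3052  0.058 ]
scale front bottom
(57, 450) [ 0.4349 -0.0975  0.024 ]
(592, 465) [ 0.4303 -0.3013  0.024 ]
spanner [ 0.39879568 -0.18373357  0.005     ]
wbottle cap [ 0.61645603 -0.36232762  0.17      ]
purp [ 0.52089322 -0.37888583  0.17      ]
tin [ 0.68010014 -0.19156546  0.098     ]
lamp edge [array([ 0.679, -0.398,  0.2  ]), array([ 0.614, -0.366,  0.4  ]), array([ 0.548, -0.335,  0.6  ]), array([ 0.848, -0.267,  0.2  ]), array([ 0.747, -0.263,  0.4  ]), array([ 0.646, -0.259,  0.6  ])]
scene green tab [ 0.47259128 -0.2520444   0.0805    ]
```

Emit:
move_arm:
  plan: [0.375, -0.224, 0, 0, 0, 0.0865, 255, 0.375, -0.224, 0, 0, 0, 0.0865, 255, 0.375, -0.224, 0, 0, 0, 0.0865, 255, 0.375, -0.224, 0, 0, 0, 0.0865, 255, 0.375, -0.224, 0, 0, 0, 0.0865, 255]
  grip_force: 40

```text
time_s: 0.52
ee_pos: [0.2875, -0.4102, 0.231]
tool_rot: [-0.0, 1.0, -0.011, -0.0]
force: [0.4, 1.0, -0.2]
gripper_width: 0.297
grasp_force: 0.0
```

```bash
cat >> h.py <<'E'
from scipy.spatial.transform import Rotation as Ro
O=np.array([.5095,-.2477]); YAW=-.022
def to(s,mx,my,z):
    "shift and turn (tool axes) to module x,y and world z, upright, tool x along module x"
    c,n=np.cos(YAW),np.sin(YAW); p=np.r_[O+[c*mx-n*my,n*mx+c*my],z]
    R=Ro.from_quat(np.roll(s["tool_rot"],-1)); T=Ro.from_euler("z",YAW)*Ro.from_euler("x",np.pi)
    print("goal",p.round(4),"shift",R.inv().apply(p-s["ee_pos"]).round(4),"turn/pi",((R.inv()*T).as_rotvec()/np.pi).round(4))
def st():
    from plant import robot
    s=robot.sense(); d=s["ee_pos"][:2]-O; c,n=np.cos(YAW),np.sin(YAW)
    print(round(s["time_s"],2),"pos",s["ee_pos"].round(4),"mod",np.round([c*d[0]+n*d[1],-n*d[0]+c*d[1]],4),"F",s["force"].round(1),"w",round(s["gripper_width"],3)); return s
E
python3 -c "
from h import *
s=st();to(s,-.063,0,.231)"
```

```text
0.52 pos [ 0.2875 -0.4102  0.231 ] mod [-0.2184 -0.1673] F [ 0.4  1.  -0.2] w 0.297
goal [ 0.4465 -0.2463  0.231 ] shift [ 0.1553 -0.1675  0.    ] turn/pi [-0.0002  0.0001 -0.0003]
```

Emit:
move_arm:
  plan: [0.155, -0.167, 0, 0, 0, 0, 255, 0.155, -0.167, 0, 0, 0, 0, 255, 0.155, -0.167, 0, 0, 0, 0, 255, 0.155, -0.167, 0, 0, 0, 0, 255, 0.155, -0.167, 0, 0, 0, 0, 255]

```text
time_s: 0.93
ee_pos: [0.4326, -0.2605, 0.2311]
tool_rot: [-0.0, 1.0, -0.011, -0.0]
force: [0.2, -0.7, -0.1]
gripper_width: 0.002
grasp_force: 0.0
```

Emit:
move_arm:
  plan: [0, 0, 0.03, 0, 0, 0, 255, 0, 0, 0.06, 0, 0, 0, 255, 0, 0, 0.08, 0, 0, 0, 255, 0, 0, 0.08, 0, 0, 0, 255, 0, 0, 0.08, 0, 0, 0, 255]

```text
time_s: 1.35
ee_pos: [0.4313, -0.2619, 0.1506]
tool_rot: [-0.001, 1.0, -0.011, -0.001]
force: [0.5, -0.7, 0.4]
gripper_width: 0.002
grasp_force: 0.0
```

```bash
python3 -c "
from h import *
s=st();to(s,-.063,0,.072)
from plant import robot
d=robot.snapshot('wrist');print(d['hand_eye'].round(4),d['camera_matrix'])
np.savez('wrist.npz',pos=s['ee_pos'],rot=s['tool_rot'],**d)
cv2.imwrite('pics/w1.png',d['image'][:,:,::-1])"
```

```text
1.35 pos [ 0.4313 -0.2619  0.1506] mod [-0.0778 -0.0159] F [ 0.5 -0.7  0.4] w 0.002
goal [ 0.4465 -0.2463  0.072 ] shift [ 0.015  -0.0158  0.0786] turn/pi [-0.0004  0.0007  0.0001]
[[ 4.000e-04 -9.559e-01 -2.936e-01  7.490e-02]
 [ 1.000e+00  5.000e-04 -1.000e-04  6.000e-04]
 [ 2.000e-04 -2.936e-01  9.559e-01 -1.429e-01]
 [ 0.000e+00  0.000e+00  0.000e+00  1.000e+00]] [[325.1922621    0.         278.40920338]
 [  0.         325.1922621  203.9992621 ]
 [  0.           0.           1.        ]]
```

View pics/w1.png

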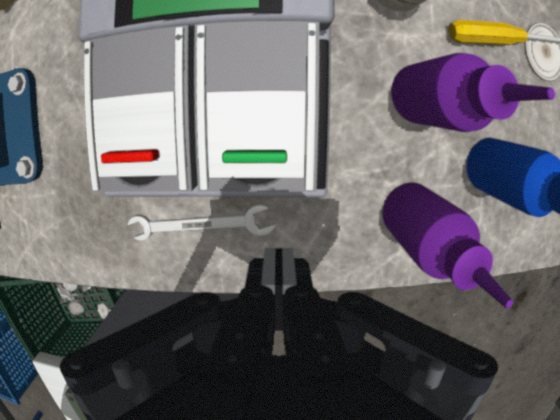

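The wrist view shows the closed fingers at (279, 260). The green tab runs from (222, 156) to (287, 156), its plate corners are at (207, 92), (306, 92), (307, 180) and (208, 178), and the rails are at about x 202 and 312.

```bash
cat >> h.py <<'E'
def wunproj(uv,z,f="wrist.npz"):
    d=np.load(f); K=d["camera_matrix"]; q=np.array([(uv[0]-K[0,2])/K[0,0],(uv[1]-K[1,2])/K[1,1]]); r=np.hypot(*q)
    v=np.r_[q/r*np.sin(r),np.cos(r)]; H=d["hand_eye"]; R=Ro.from_quat(np.roll(d["rot"],-1))
    C=R.apply(H[:3,3])+d["pos"]; w=R.apply(H[:3,:3]@v); return C+w*(z-C[2])/w[2]
E
python3 -c "
from h import *
for p,z in(((222,151),.0805),((287,151),.0805),((255,151),.0805),((207,92),.0655),((306,92),.0655),((307,180),.0655),((208,178),.0655),((201,25),.067),((202,189),.067),((313,25),.067),((314,189),.067)): print(p,wunproj(p,z).round(4))"
```

```text
(222, 151) [ 0.4783 -0.2259  0.0805]
(287, 151) [ 0.4771 -0.269   0.0805]
(255, 151) [ 0.4776 -0.248   0.0805]
(207, 92) [ 0.519  -0.2144  0.0655]
(306, 92) [ 0.5164 -0.2832  0.0655]
(307, 180) [ 0.4537 -0.2835  0.0655]
(208, 178) [ 0.4569 -0.2116  0.0655]
(201, 25) [ 0.568  -0.2114  0.067 ]
(202, 189) [ 0.4492 -0.2068  0.067 ]
(313, 25) [ 0.5644 -0.2889  0.067 ]
(314, 189) [ 0.4473 -0.2884  0.067 ]
```

Emit:
move_arm:
  plan: [0.015, -0.016, 0, 0, 0, 0, 255, 0.015, -0.016, 0.03, 0, 0, 0, 255, 0.015, -0.016, 0.06, 0, 0, 0, 255, 0.015, -0.016, 0.079, 0, 0, 0, 255, 0.015, -0.016, 0.079, 0, 0, 0, 255]

```text
time_s: 1.82
ee_pos: [0.4458, -0.2462, 0.0707]
tool_rot: [-0.001, 1.0, -0.011, -0.002]
force: [-0.9, 0.1, 0.6]
gripper_width: -0.001
grasp_force: 0.0
```

```bash
python3 -c "
from h import *
s=st();to(s,.0,0,.072)"
```

```text
1.82 pos [ 0.4458 -0.2462  0.0707] mod [-0.0637  0.0001] F [-0.9  0.1  0.6] w -0.001
goal [ 0.5095 -0.2477  0.072 ] shift [ 0.0637  0.0001 -0.0016] turn/pi [-0.0006  0.0012 -0.0001]
```

Emit:
move_arm:
  plan: [0.012, 0, 0, 0, 0, 0, 255, 0.023, 0, 0, 0, 0, 0, 255, 0.034, 0, 0, 0, 0, 0, 255, 0.045, 0, 0, 0, 0, 0, 255, 0.054, 0, 0, 0, 0, 0, 255]

```text
time_s: 2.23
ee_pos: [0.5037, -0.2486, 0.0738]
tool_rot: [0.001, 1.0, -0.011, 0.002]
force: [-1.9, -1.1, 1.0]
gripper_width: 0.002
grasp_force: 1.0
```

Emit:
move_arm:
  plan: [0.002, 0, 0, 0, 0, 0, 255, 0.004, 0, 0, 0, 0, 0, 255, 0.006, 0, 0, 0, 0, 0, 255, 0.007, 0, 0, 0, 0, 0, 255, 0.007, 0, 0, 0, 0, 0, 255]

```text
time_s: 2.65
ee_pos: [0.5053, -0.2478, 0.0724]
tool_rot: [-0.0, 1.0, -0.011, -0.003]
force: [-8.7, -1.4, 6.3]
gripper_width: 0.003
grasp_force: 4.6
```

```bash
python3 -c "
from h import *
s=st()"
```

```text
2.65 pos [ 0.5053 -0.2478  0.0724] mod [-0.0042 -0.0002] F [-8.7 -1.4  6.3] w 0.003
```

Emit:
move_arm:
  plan: [0.002, 0, 0, 0, 0, 0, 255, 0.003, 0, 0, 0, 0, 0, 255, 0.003, 0, 0, 0, 0, 0, 255]

```text
time_s: 2.9
ee_pos: [0.5054, -0.2478, 0.0724]
tool_rot: [-0.001, 1.0, -0.01, -0.006]
force: [-16.4, -2.2, 11.8]
gripper_width: 0.004
grasp_force: 8.1
```

Emit:
move_arm:
  plan: [-0.01, 0, 0, 0, 0, 0, 255, -0.02, 0, 0, 0, 0, 0, 255, -0.03, 0, -0.02, 0, 0, 0, 255, -0.04, 0, -0.055, 0, 0, 0, 255, -0.06, 0, -0.08, 0, 0, 0, 255]

```text
time_s: 3.32
ee_pos: [0.4527, -0.2471, 0.154]
tool_rot: [0.001, 1.0, -0.011, 0.002]
force: [1.1, -0.2, 0.7]
gripper_width: 0.001
grasp_force: 0.0
```

```bash
python3 -c "
from h import *
from plant import robot
s=st()
d=robot.snapshot('wrist')
np.savez('wrist2.npz',pos=s['ee_pos'],rot=s['tool_rot'],**d)
cv2.imwrite('pics/w2.png',d['image'][:,:,::-1])
d=robot.snapshot('top');cv2.imwrite('pics/top2.png',cv2.resize(d['image'][190:290,215:345,::-1],None,fx=6,fy=6,interpolation=2))"
```

```text
3.32 pos [ 0.4527 -0.2471  0.154 ] mod [-0.0568 -0.0006] F [ 1.1 -0.2  0.7] w 0.001
```

View pics/w2.png

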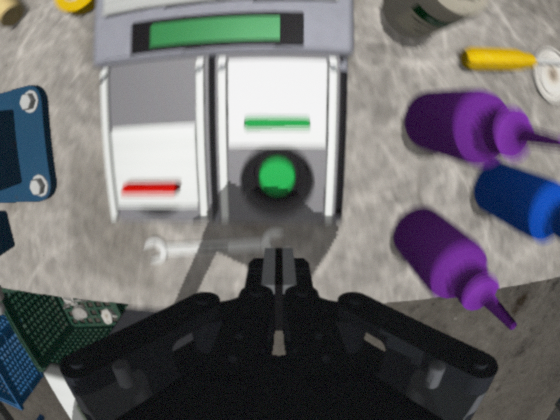

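The shutter is fully open: the tab is at (277, 123), the round well spans about (242–313, 147–214), and the green key is at (277, 176).

```bash
python3 -c "
from h import *
s=st()
f='wrist2.npz'
print(wunproj((277,176),.042,f),[wunproj(p,.062,f).round(4) for p in((242,181),(313,181),(278,147),(278,214))])
to(s,-.0325,0,.055)"
```

```text
3.42 pos [ 0.4515 -0.2476  0.1565] mod [-0.058  -0.0012] F [ 0.5  0.2 -0.1] w 0.001
[ 0.47320695 -0.2470694   0.042     ] [array([ 0.4743, -0.2211,  0.062 ]), array([ 0.4731, -0.2739,  0.062 ]), array([ 0.499 , -0.2484,  0.062 ]), array([ 0.4478, -0.2473,  0.062 ])]
goal [ 0.477 -0.247  0.055] shift [ 0.0247 -0.0016  0.1016] turn/pi [ 0.0012 -0.0024 -0.0003]
```

Emit:
move_arm:
  plan: [0.0235, 0, 0, 0, 0, 0, 255, 0.0235, 0, 0.035, 0, 0, 0, 255, 0.0235, 0, 0.07, 0, 0, 0, 255, 0.0235, 0, 0.095, 0, 0, 0, 255, 0.0235, 0, 0.101, 0, 0, 0, 255]

```text
time_s: 3.83
ee_pos: [0.472, -0.2454, 0.0468]
tool_rot: [-0.002, 1.0, -0.011, -0.003]
force: [-0.9, 0.3, 0.3]
gripper_width: -0.002
grasp_force: 0.0
```

Emit:
move_arm:
  plan: [0, 0, 0, 0, 0, 0, 255, 0, 0, 0.003, 0, 0, 0, 255, 0, 0, 0.006, 0, 0, 0, 255, 0, 0, 0.009, 0, 0, 0, 255, 0, 0, 0.009, 0, 0, 0, 255]

```text
time_s: 4.25
ee_pos: [0.475, -0.2475, 0.0429]
tool_rot: [0.0, 1.0, -0.011, 0.001]
force: [-0.9, 0.2, -0.7]
gripper_width: -0.001
grasp_force: 0.0
```

```bash
python3 -c "
from h import *
s=st();to(s,-.034,0,.036)"
```

```text
4.25 pos [ 0.475  -0.2475  0.0429] mod [-0.0345 -0.0005] F [-0.9  0.2 -0.7] w -0.001
goal [ 0.4755 -0.247   0.036 ] shift [ 0.0005 -0.0005  0.0069] turn/pi [ 0.0002 -0.0004 -0.    ]
```

Emit:
move_arm:
  plan: [0, 0, 0.002, 0, 0, 0, 255, 0, 0, 0.004, 0, 0, 0, 255, 0, 0, 0.006, 0, 0, 0, 255, 0, 0, 0.008, 0, 0, 0, 255, 0, 0, 0.009, 0, 0, 0, 255]

```text
time_s: 4.67
ee_pos: [0.4753, -0.2476, 0.0357]
tool_rot: [0.001, 1.0, -0.011, 0.001]
force: [-4.6, 3.3, 27.4]
gripper_width: 0.0
grasp_force: 13.2
```

Emit:
move_arm:
  plan: [0, 0, 0.001, 0, 0, 0, 255, 0, 0, 0.002, 0, 0, 0, 255, 0, 0, 0.003, 0, 0, 0, 255, 0, 0, 0.003, 0, 0, 0, 255, 0, 0, 0.003, 0, 0, 0, 255]

```text
time_s: 5.08
ee_pos: [0.4753, -0.2477, 0.0354]
tool_rot: [0.001, 1.0, -0.011, 0.001]
force: [-8.9, 4.8, 38.9]
gripper_width: -0.004
grasp_force: 19.4
```

Emit:
move_arm:
  plan: [0, 0, -0.003, 0, 0, 0, 255, 0, 0, -0.003, 0, 0, 0, 255, 0, 0, -0.003, 0, 0, 0, 255, 0, 0, -0.003, 0, 0, 0, 255, 0, 0, -0.003, 0, 0, 0, 255]

```text
time_s: 5.5
ee_pos: [0.4753, -0.2476, 0.0358]
tool_rot: [0.001, 1.0, -0.011, 0.001]
force: [-3.9, 2.0, 19.2]
gripper_width: -0.0
grasp_force: 9.5
```

Emit:
move_arm:
  plan: [0, 0, 0, 0, 0, 0, 255, 0, 0, 0, 0, 0, 0, 255, 0, 0, 0, 0, 0, 0, 255, 0, 0, 0, 0, 0, 0, 255, 0, 0, 0, 0, 0, 0, 255]

```text
time_s: 5.92
ee_pos: [0.4753, -0.2476, 0.0358]
tool_rot: [0.001, 1.0, -0.011, 0.001]
force: [-3.3, 1.8, 18.1]
gripper_width: 0.002
grasp_force: 9.5
```

Emit:
move_arm:
  plan: [0, 0, 0, 0, 0, 0, 255, 0, 0, 0, 0, 0, 0, 255, 0, 0, 0, 0, 0, 0, 255, 0, 0, 0, 0, 0, 0, 255, 0, 0, 0, 0, 0, 0, 255]

```text
time_s: 6.33
ee_pos: [0.4752, -0.2477, 0.0358]
tool_rot: [0.001, 1.0, -0.011, 0.001]
force: [-3.9, 2.0, 18.9]
gripper_width: 0.001
grasp_force: 9.5
```

Emit:
move_arm:
  plan: [0, 0, 0, 0, 0, 0, 255, 0, 0, 0, 0, 0, 0, 255, 0, 0, 0, 0, 0, 0, 255, 0, 0, 0, 0, 0, 0, 255]

```text
time_s: 6.67
ee_pos: [0.4753, -0.2476, 0.0358]
tool_rot: [0.001, 1.0, -0.011, 0.001]
force: [-4.1, 1.8, 19.1]
gripper_width: 0.001
grasp_force: 9.5
```

Emit:
move_arm:
  plan: [0, 0, -0.02, 0, 0, 0, 255, 0, 0, -0.05, 0, 0, 0, 255, 0, 0, -0.08, 0, 0, 0, 255, 0, 0, -0.09, 0, 0, 0, 255, 0, 0, -0.09, 0, 0, 0, 255]

```text
time_s: 7.08
ee_pos: [0.4762, -0.2481, 0.1259]
tool_rot: [0.001, 1.0, -0.011, 0.003]
force: [0.6, 0.2, 0.4]
gripper_width: 0.001
grasp_force: 0.0
```

```bash
python3 -c "
from h import *
s=st();to(s,.034,0,.125);to(s,.034,0,.072)"
```

```text
7.08 pos [ 0.4762 -0.2481  0.1259] mod [-0.0333 -0.0011] F [0.6 0.2 0.4] w 0.001
goal [ 0.5435 -0.2484  0.125 ] shift [ 0.0673 -0.0011  0.0012] turn/pi [ 0.0009 -0.0017  0.    ]
goal [ 0.5435 -0.2484  0.072 ] shift [ 0.067  -0.0013  0.0542] turn/pi [ 0.0009 -0.0017  0.    ]
```

Emit:
move_arm:
  plan: [0.035, -0.001, 0, 0, 0, 0, 255, 0.068, -0.001, 0, 0, 0, 0, 255, 0.068, -0.001, 0, 0, 0, 0, 255, 0.068, -0.001, 0, 0, 0, 0, 255]

```text
time_s: 7.42
ee_pos: [0.5428, -0.2472, 0.1209]
tool_rot: [-0.001, 1.0, -0.01, -0.002]
force: [-0.5, 1.1, -0.6]
gripper_width: 0.004
grasp_force: 0.0
```

Emit:
move_arm:
  plan: [0, 0, 0.02, 0, 0, 0, 255, 0, 0, 0.04, 0, 0, 0, 255, 0, 0, 0.052, 0, 0, 0, 255, 0, 0, 0.052, 0, 0, 0, 255, 0, 0, 0.052, 0, 0, 0, 255]

```text
time_s: 7.83
ee_pos: [0.5409, -0.2473, 0.0699]
tool_rot: [-0.001, 1.0, -0.011, -0.002]
force: [0.6, -0.3, 1.7]
gripper_width: -0.002
grasp_force: 0.0
```

```bash
python3 -c "
from h import *
s=st();to(s,-.02,0,.072)"
```

```text
7.83 pos [ 0.5409 -0.2473  0.0699] mod [0.0313 0.0011] F [ 0.6 -0.3  1.7] w -0.002
goal [ 0.4895 -0.2473  0.072 ] shift [-0.0514  0.0011 -0.0019] turn/pi [-0.0005  0.0012 -0.0001]
```

Emit:
move_arm:
  plan: [-0.012, 0, -0.001, 0, 0, 0, 255, -0.024, 0, -0.001, 0, 0, 0, 255, -0.036, 0, -0.001, 0, 0, 0, 255, -0.048, 0, -0.001, 0, 0, 0, 255, -0.058, 0, -0.001, 0, 0, 0, 255]

```text
time_s: 8.25
ee_pos: [0.4847, -0.2468, 0.0733]
tool_rot: [0.001, 1.0, -0.011, 0.001]
force: [1.0, -0.0, -1.8]
gripper_width: -0.002
grasp_force: 1.1
```

Emit:
move_arm:
  plan: [-0.002, 0, 0, 0, 0, 0, 255, -0.004, 0, 0, 0, 0, 0, 255, -0.006, 0, 0, 0, 0, 0, 255, -0.008, 0, 0, 0, 0, 0, 255, -0.008, 0, 0, 0, 0, 0, 255]

```text
time_s: 8.67
ee_pos: [0.4772, -0.2466, 0.0727]
tool_rot: [0.0, 1.0, -0.011, 0.001]
force: [1.5, -0.0, 1.9]
gripper_width: -0.004
grasp_force: 0.9
```

Emit:
move_arm:
  plan: [-0.002, 0, 0, 0, 0, 0, 255, -0.004, 0, 0, 0, 0, 0, 255, -0.006, 0, 0, 0, 0, 0, 255, -0.007, 0, 0, 0, 0, 0, 255, -0.007, 0, 0, 0, 0, 0, 255]

```text
time_s: 9.08
ee_pos: [0.4768, -0.2468, 0.073]
tool_rot: [0.001, 1.0, -0.012, 0.008]
force: [18.6, 4.0, -8.3]
gripper_width: -0.004
grasp_force: 8.9
```

Against the stop at the expected place (58 mm of travel). Backing off and lifting clear.

Emit:
move_arm:
  plan: [0.01, 0, 0, 0, 0, 0, 255, 0.018, 0, 0, 0, 0, 0, 255, 0.018, 0, -0.03, 0, 0, 0, 255, 0.018, 0, -0.07, 0, 0, 0, 255, 0.018, 0, -0.1, 0, 0, 0, 255]

```text
time_s: 9.5
ee_pos: [0.4873, -0.2465, 0.1737]
tool_rot: [-0.0, 1.0, -0.011, -0.001]
force: [0.7, 0.5, 1.4]
gripper_width: 0.002
grasp_force: 0.0
```

Emit:
move_arm:
  plan: [-0.04, 0, -0.02, 0, 0, 0, 255, -0.08, 0, -0.03, 0, 0, 0, 255, -0.11, 0, -0.03, 0, 0, 0, 255, -0.12, 0, -0.03, 0, 0, 0, 255, -0.12, 0, -0.03, 0, 0, 0, 255]

```text
time_s: 9.92
ee_pos: [0.365, -0.2434, 0.2024]
tool_rot: [-0.0, 1.0, -0.012, -0.001]
force: [0.1, 0.0, -0.6]
gripper_width: -0.002
grasp_force: 0.0
```

```bash
python3 -c "
from h import *
from plant import robot
s=st()
d=robot.snapshot('wrist')
cv2.imwrite('pics/w3.png',d['image'][:,:,::-1])"
```

```text
9.92 pos [ 0.365  -0.2434  0.2024] mod [-0.1446  0.0011] F [ 0.1  0.  -0.6] w -0.002
```

View pics/w3.png

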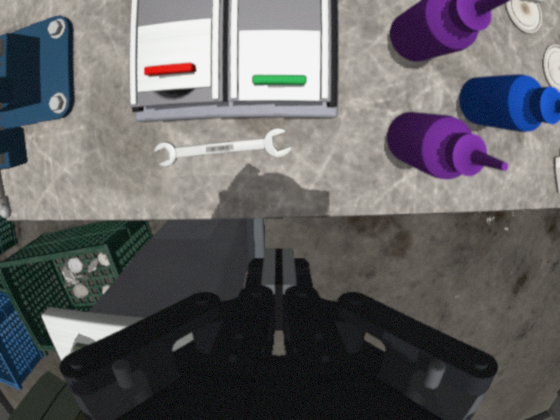

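The wrist view shows the green shutter fully shut: its tab is at (279, 79), its plate reaches the module's front, and no well is visible. The red shutter (tab at (169, 69)) and the spanner at (222, 147) look undisturbed. The arm is clear.

```bash
python3 -c "
from plant import robot
print(robot.close_job())"
```

```text
the job is handed in; nothing more can be done
None
```

The scale is tared and the job handed in at about 10 s: the green shutter was pushed fully open, the green key was held at the bottom for about 2 s, and the shutter was pushed fully shut, with no contact made with anything else.

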